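# Slide the top ceramic plate off the stack and seat it in the stage corner

### The job

Slide the top ceramic plate off its stack, straight out of the open end of the magazine onto the raised landing of the stage, and seat it snugly in the corner there, its edges flush against both the end stop and the side fence. The plates are brittle: slide it flat, never lift or tip it, never press or push on it with more than 20 N, leave the two plates below where they lie, and leave the other things alone.

Things in the scene. Friction and masses are not known exactly. Their poses are not given: they have to be found in the camera images.
- stage: Fixed plate stage of aluminium and steel, 124 x 262 mm (its x by y), on the worktop. Origin: centre of its underside, at worktop height; x points away from the robot (yaw within 0.4 rad), y to the robot's left, z up. At its +y end the magazine with the stack, at its -y end the raised landing. All numbers called 'stage' are in this frame. All rigid.
- magazine (a point): Stage (0, 70, 10) mm: middle of the stack's floor. Steel walls 6 mm thick, up to stage z = 44 mm (10 mm above the top plate), on three sides: inner faces at x = -38 and +38 mm (y = 34 to 124 mm) and at y = +118 mm, so only 3 mm clearance round the plates (each within 1.5 mm of the middle). The -y end is open; the stack's front edge is at y = +25 mm.
- landing_edge (a point): Stage (0, 10, 25) mm: middle of the landing's edge that faces the stack. The landing is a flat block, top at stage z = 25 mm, 1 mm lower than the underside of the top plate in the stack; y = +10 to -105 mm, x = -59 to +50 mm usable; its near (-x) side is open. A gap 15 mm wide lies between it and the stack; nothing holds the middle plate there.
- end_stop (a point): Stage (0, -105, 25) mm: foot of the end stop's face, which looks to +y. Steel bar across the whole landing, top at stage z = 40 mm (15 mm above the landing).
- side_fence (a point): Stage (50, -60, 25) mm: foot of the side fence's face, which looks to -x. Steel bar along the far side of the landing, y = -3.5 to -108 mm, top at stage z = 40 mm (15 mm above the landing).
- corner_seat (a point): Stage (15, -60, 25) mm: where the middle of the plate's underside is once it is seated against both end stop and side fence (130 mm along -y and 15 mm along +x from its place in the stack). Its top is then at stage z = 33 mm.
- plate_top: Topmost of three equal plain white ceramic plates, 70 x 90 x 8 mm (its x by y by z), 0.10 to 0.20 kg, edges slightly rounded. Origin: centre of its underside, at stage z = 26 mm in the stack; axes as the stage's. Friction of plates on plates and stage is low (0.2 to 0.3) against fingertips on a plate: shut fingers pressed on it with 4 to 10 N carry it along and the one below stays.
- plate_middle: The equal plate under the top one, 70 x 90 x 8 mm; origin at the centre of its underside, at stage z = 18 mm. Must stay.
- plate_bottom: The equal lowest plate, 70 x 90 x 8 mm; origin at the centre of its underside, at stage z = 10 mm. Must stay.
- petri_dish: Bystander: open glass dish, 60 mm across, 15 mm high; origin at the centre of its underside. Leave alone.
- beaker: Bystander: glass beaker, 55 mm across, 71 mm high; origin at the centre of its underside. Leave alone.
- timer: Bystander: small white laboratory timer, 52 x 66 x 21 mm; origin at the centre of its underside. Leave alone.
- cuvette_case: Bystander: black flat closed cuvette case, 62 x 110 x 28 mm; origin at the centre of its underside. Leave alone.

How it is judged:
At the end, for the whole second after the job is handed in: The top plate lies flat and still on the landing, seated in the corner: within 2 mm of touching both the end stop and the side fence and square to within 0.03 rad; the two lower plates lie within 4 mm and the bystanders within 10 mm of where they began (y of plate_top in the frame of stage between -0.063 and -0.058 m and x of plate_top in the frame of stage between 0.013 and 0.018 m and z of plate_top in the frame of stage between 0.0225 and 0.0265 m and angle between the y axis of plate_top and the y axis of stage, either way round below 0.03 rad and angle between plate_top's own z axis and vertical below 0.03 rad and linear speed of plate_top below 0.005 m/s and distance of each of plate_middle, plate_bottom from where it was at the start of the episode below 0.004 m and distance of each of petri_dish, beaker, timer, cuvette_case from where it was at the start of the episode below 0.01 m).
It fails at once if the top plate is pressed or pushed by the robot with more than 20 N (contact force between any of the fingers, the arm and plate_top above 20 N).
It fails at once if a lower plate is shifted by more than 4 mm (distance of any of plate_middle, plate_bottom from where it was at the start of the episode above 0.004 m).
It fails at once if the top plate is lifted more than 5 mm above its place on the stack, or tipped by more than 0.12 rad (z of plate_top in the frame of stage above 0.031 m or angle between plate_top's own z axis and vertical above 0.12 rad).
It fails at once if a bystander is moved by more than 10 mm (distance of any of petri_dish, beaker, timer, cuvette_case from where it was at the start of the episode above 0.01 m).
It also fails if it takes over 59 s, if anything falls off the work surface, if the arm or the gripper's body presses on something with over 40 N, if the wrist force passes 120 N, or if a joint passes its speed limit or range.

### The arm

A 7-joint arm with a two-finger parallel gripper is mounted at the origin on a cart in front of the work surface, level with it; the furniture and walls round the work are solid. World frame = base frame: x ahead of the robot, y to its left, z up, the work surface at z = 0. Lengths are in m, angles in rad, forces in N, time in s.
With the tool pointing down it reaches from about 0.4 to 0.875 m from the base axis. Payload 19.3 kg.
Tool frame: the origin (TCP) lies midway between the tips of the shut fingers; the grasp point (between the pads) lies 19 mm behind it; z points along the fingers, y is the line along which they close (so a half turn about z gives the same grasp; the last joint's range is limited). The gripper opens to 85 mm and grips with 20 to 120 N. Pads are 22 mm wide; open, the fingers measure 114 mm over their backs; the gripper's body (76 mm by 85 mm) begins 54 mm behind the grasp point. The pads swing forward as they close: fully open they stand 13 mm farther back than shut.
Start: joints at [1.139, 0.521, -0.036, 1.599, 0.021, 1.021, -0.113], TCP at [0.221, -0.585, 0.231] pointing down, gripper open.
Joint ranges: [-2.91, 2.91], [-0.3, 2.13], [-1.5, 1.42], [0.17, 2.43], [-1.26, 4.41], [0.16, 1.93], [-2.52, 2.52]. Speed limits (rad/s): [1.89, 1.89, 2.39, 2.39, 3.01, 3.01, 3.01].

### API

Orientations are given as [roll, pitch, yaw] about the fixed x, y, z axes, in that order (R = Rz(yaw) Ry(pitch) Rx(roll)).
In Python, from workcell import bot gives the robot as it stands.
- The arm moves only by the tool move_arm, never from a script. Its argument "series" is a list of rows, each a list of 3 entries, a list of its own where there are three numbers: the shift along the tool's x, y, z in cm, then the turn, a rotation vector about the tool's x, y, z in rad, then the opening in per cent of the stroke, from 0 (shut) to 100 (fully open). A call has 1 to 20 rows; each row is the pose to reach, as a shift and turn from the pose commanded when the call began, along the tool's axes at that moment; what a row does not reach only later rows make up. A row lasts 1/12 s, in which the tool goes at most 41.7 mm and 7.16 degrees, less where a joint would pass 70% of its speed; a pose out of reach is approached as far as the arm can. A call with a gripper value outside its range is refused whole. The fingers move at their own pace and stop on an object; "squeeze" is the grip in N (left out, the last holds). Time passes only in rows, so rows that repeat a pose let the fingers close. It gives the time, the measured TCP pose, the force, the opening and the grip force at its end, in the units of the state.
- bot.observe(): the state, without advancing time (a new reading comes with each control period).
- bot.grab_frame(name): name is "side" or "top" or "wrist"; returns (picture, depth): 480x640x3 uint8, red, green, blue; 480x640 float32, m along the optical axis (not along the pixel's ray), 0 where there is no reading.
- bot.camera_params(name): a dict with "fovy" (degrees; the focal length in pixels is half the picture's height over the tangent of half this angle, whatever the lens; pixels are square), "cx", "cy" (the principal point, pixels), "R" (3x3) and "t" (3): a world point X has camera coordinates R X + t; the wrist camera has in their place "tool_from_camera" (4x4, takes a point from camera to tool coordinates, whose origin is the TCP and whose axes are the flange's). Camera axes: x right, y down, z forward; pixel columns grow to the right and rows downward; lengths in m; the calibration is good to about 2 mm. A picture is of the moment at which its call begins: read the wrist's pose just before it. camera_params takes no time and is no camera call.
- bot.job_done(): hands the job in; it is judged then, once.
Trained networks look in the newest picture that a camera, given by its name, has taken for a name from the list of things; names that differ only in an ending like _2 or _b are one class to them, and where a whole thing is asked for, a point or a joint stands for the part that bears it (a point fixed in the world has none). Each returns a list of dicts, best first, with "conf" (0 to 1); they miss things now and then, are a little off and sometimes report something else, mostly with a low value. They report only what shows in the picture. A call takes as long as a camera call.
- bot.find_in(camera, thing): "bbox" ([left, top, right, bottom] in pixels, round what is visible of it).
- bot.trace(camera, thing): "mask" (480x640 bool, what is visible of it) and "bbox" ([left, top, right, bottom] in pixels, round what is visible of it).
The state is a dict: "clock": time; "qpos": joint angles; "qd": joint speeds; "joint_efforts": joint torques, N m; "position": TCP position; "tool_rot": TCP orientation; "force": force on the tool from outside, world axes, zero at the start; "moment": the same for the moment, N m; "grip_width": finger opening in m; "finger_force": force on a finger pad.
Only numpy, scipy, OpenCV 4.12 (cv2) and the standard library are available. Lean on these libraries where they do the work, as an engineer would, in place of code of your own. Each camera call takes 0.05 s, during which the arm holds its last target. There are 200 camera calls.

## Working session

There is one attempt and no reset: what is moved stays moved. The work goes in short steps, Python scripts to look and compute and a tool call to move; the robot and the scene stay as the last step left them, time stands still between calls to the robot, and variables do not carry over. Pictures are saved under pics/ and viewed, at most 10 in all, crops included, and the job is handed in when it is done.

Besides the shell and the picture viewer there is one more tool, called after "Emit:" in YAML: its name, and indented under it one key for each argument. move_arm: Moves the arm, as the interface text tells. Its arguments: {"type":"object","properties":{"series":{"type":"array"},"squeeze":{"type":"number"}},"required":["series"]}

```bash
mkdir -p pics
cat > h.py <<'E'
import numpy as np, cv2
from workcell import bot
from scipy.spatial.transform import Rotation as Ro
def cloud(name):
    s=bot.observe(); im,d=bot.grab_frame(name); p=bot.camera_params(name)
    f=240/np.tan(np.radians(p["fovy"])/2)
    v,u=np.mgrid[:480,:640]
    c=np.stack([(u-p["cx"])/f*d,(v-p["cy"])/f*d,d],-1)
    if name=="wrist":
        T=np.array(p["tool_from_camera"]); c=c@T[:3,:3].T+T[:3,3]
        R=Ro.from_euler('xyz',s["tool_rot"]).as_matrix() if np.size(s["tool_rot"])==3 else np.array(s["tool_rot"])
        w=c@R.T+np.array(s["position"])
    else: w=(c-np.array(p["t"]))@np.array(p["R"])
    w[d==0]=np.nan
    return im,w
E
python3 - <<'E'
from h import *
print(bot.observe())
ims=[]
for n in("top","side"):
    im,w=cloud(n); ims.append(im)
    for t in("stage","plate_top","beaker","timer","petri_dish","cuvette_case"):
        r=bot.trace(n,t)
        for q in r[:1]:
            m=q["mask"]; print(n,t,round(q["conf"],2),q["bbox"],np.nanmedian(w[m],0).round(3),np.nanmax(w[m],0).round(3),np.nanmin(w[m],0).round(3))
    np.save(n+".npy",w)
    cv2.imwrite(f"pics/{n}1.png",im[...,::-1])
E
```

```text
{'clock': 0.0, 'qpos': array([ 1.13877716,  0.52204573, -0.03631981,  1.60002483,  0.02121363,
        1.02108188, -0.11279403]), 'qd': array([ 1.17915246e-04, -2.85639613e-03,  4.70458926e-05,  1.43474116e-04,
       -2.25827849e-05,  1.81639619e-03,  1.75330700e-03]), 'joint_efforts': array([ 1.08850942e-03, -9.27101398e+01,  1.98025681e+00, -3.69931018e+01,
        1.77805644e-02,  8.02650873e-03, -2.86170426e-06]), 'position': array([ 0.22106957, -0.5842264 ,  0.23070003]), 'tool_rot': array([-3.14042243e+00,  9.92076020e-05,  3.61816068e-01]), 'force': array([ 0.48088718, -0.10371023, -0.56493653]), 'moment': array([-0.031372  ,  0.03229005, -0.03112771]), 'finger_force': 0.0, 'grip_width': 0.08547109925954681}
top stage 0.88 [289.3, 271.1, 441.8, 365.0] [0.516 0.118 0.026] [0.613 0.282 0.05 ] [ 0.436  0.001 -0.004]
top plate_top 0.91 [298.5, 287.1, 354.0, 333.3] [0.54  0.209 0.035] [0.582 0.257 0.041] [0.5   0.159 0.007]
top beaker 0.8 [415.1, 232.6, 452.3, 266.2] [0.651 0.016 0.029] [0.686 0.047 0.077] [ 0.623 -0.011 -0.002]
top timer 0.65 [345.8, 222.3, 405.5, 256.1] [0.668 0
[... 235 characters left out ...]
[0.704 0.176 0.034] [ 0.634  0.063 -0.001]
side stage 0.65 [212.5, 234.3, 303.6, 334.5] [0.514 0.075 0.024] [0.613 0.288 0.046] [ 0.438  0.001 -0.004]
side plate_top 0.74 [242.1, 241.5, 290.3, 267.6] [0.54  0.2   0.033] [0.583 0.262 0.043] [0.497 0.156 0.019]
side beaker 0.79 [337.9, 274.2, 371.9, 333.2] [0.647 0.003 0.046] [0.693 0.114 0.071] [ 0.622 -0.009 -0.001]
side timer 0.8 [271.9, 221.7, 298.9, 243.8] [0.593 0.33  0.017] [0.617 0.364 0.022] [0.56  0.288 0.002]
side petri_dish 0.81 [321.2, 245.5, 355.6, 263.7] [0.671 0.233 0.004] [0.698 0.247 0.026] [ 0.639  0.176 -0.003]
side cuvette_case 0.77 [327.2, 257.3, 371.9, 304.8] [0.668 0.136 0.026] [0.703 0.178 0.03 ] [ 0.634  0.06  -0.001]
```

Run:
```python
from h import *
w=np.load("top.npy"); r=bot.trace("top","stage")
P=w[r[0]["mask"]]; P=P[np.isfinite(P[:,2])]; P=P[P[:,2]>0.012]
rc=cv2.minAreaRect((P[:,:2]*1000).astype(np.float32)); print(rc)
r=bot.trace("top","plate_top")
P=w[r[0]["mask"]]; P=P[abs(P[:,2]-.034)<.005]
print(cv2.minAreaRect((P[:,:2]*1000).astype(np.float32)),len(P))
im=cv2.imread("pics/top1.png")[200:400,250:500]; cv2.imwrite("pics/top1c.png",cv2.resize(im,None,fx=3,fy=3,interpolation=cv2.INTER_CUBIC))
p=bot.camera_params("wrist");print(p)
```

```text
((524.572998046875, 141.89764404296875), (260.0701904296875, 122.89752197265625), 76.87188720703125)
((539.7579956054688, 208.43417358398438), (89.16986846923828, 69.78565216064453), 77.21147918701172) 1771
{'fovy': 66.52330495701793, 'cx': 315.706009253089, 'cy': 238.13540669405782, 'tool_from_camera': array([[ 7.57176396e-04, -9.59210650e-01, -2.82691273e-01,
         7.19058655e-02],
       [ 9.99999293e-01,  4.67035239e-04,  1.09373976e-03,
        -4.59843522e-04],
       [-9.17100043e-04, -2.82691901e-01,  9.59210325e-01,
        -1.42501813e-01],
       [ 0.00000000e+00,  0.00000000e+00,  0.00000000e+00,
         1.00000000e+00]])}
```

View pics/top1c.png

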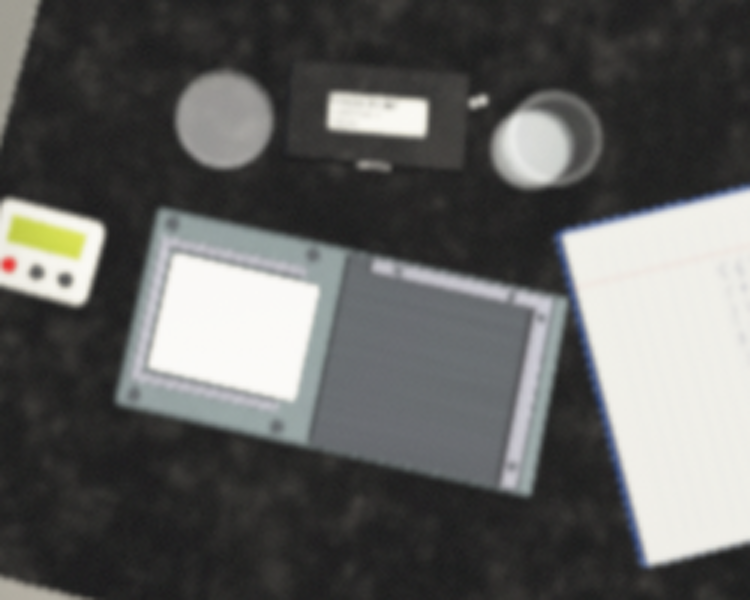

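The crop shows the magazine with the white plate on the left (crop 235,325), the landing on the right, the end stop at its right end and the fence along the far side. The stage centre is about (0.525, 0.142) with yaw about -0.229. I'll move above it and align the tool with the stage axes.

Emit:
move_arm:
  series:
    - [[54.1,-57.1,3],[0,0,0.59],0]
    - [[54.1,-57.1,3],[0,0,0.59],0]
    - [[54.1,-57.1,3],[0,0,0.59],0]
    - [[54.1,-57.1,3],[0,0,0.59],0]
    - [[54.1,-57.1,3],[0,0,0.59],0]
    - [[54.1,-57.1,3],[0,0,0.59],0]
    - [[54.1,-57.1,3],[0,0,0.59],0]
    - [[54.1,-57.1,3],[0,0,0.59],0]
    - [[54.1,-57.1,3],[0,0,0.59],0]
    - [[54.1,-57.1,3],[0,0,0.59],0]
    - [[54.1,-57.1,3],[0,0,0.59],0]
    - [[54.1,-57.1,3],[0,0,0.59],0]
    - [[54.1,-57.1,3],[0,0,0.59],0]
    - [[54.1,-57.1,3],[0,0,0.59],0]
    - [[54.1,-57.1,3],[0,0,0.59],0]
    - [[54.1,-57.1,3],[0,0,0.59],0]
    - [[54.1,-57.1,3],[0,0,0.59],0]
    - [[54.1,-57.1,3],[0,0,0.59],0]
    - [[54.1,-57.1,3],[0,0,0.59],0]
    - [[54.1,-57.1,3],[0,0,0.59],0]

```text
clock: 2.47
position: [0.5264, 0.149, 0.201]
tool_rot: [-3.138, -0.0, -0.221]
force: [-1.4, 1.0, -1.0]
grip_width: 0.0002
finger_force: 0.0
```

```bash
cat >> h.py <<'E'
def rect(P):
    (c,s,a)=cv2.minAreaRect((P[:,:2]*1000).astype(np.float32))
    if s[0]<s[1]: s=s[::-1]; a+=90
    a=a%180; return np.round(c,1),np.round(s,1),round(np.radians(a)-np.pi/2,4)
def look(tag,view=True):
    im,w=cloud("wrist"); np.save("w.npy",w)
    cv2.imwrite(f"pics/{tag}.png",im[...,::-1])
    s=bot.observe(); print(s["clock"],s["position"].round(4),s["tool_rot"].round(4),s["force"].round(2))
    for t in("plate_top","stage"):
        for q in bot.trace("wrist",t)[:1]:
            P=w[q["mask"]]; P=P[np.isfinite(P[:,2])]; z=np.median(P[:,2])
            print(t,round(q["conf"],2),q["bbox"],"zmed",round(z,4))
            P=P[P[:,2]>.01] if t=="stage" else P[abs(P[:,2]-z)<.004]
            print(rect(P),len(P))
    return im,w
E
python3 - <<'E'
from h import *
look("w1")
E
```

```text
2.5167 [0.5255 0.1451 0.2008] [-3.1401e+00  5.0000e-04 -2.2310e-01] [ 0.02 -1.53 -0.5 ]
plate_top 0.61 [192.0, 176.3, 299.8, 259.0] zmed 0.0339
(array([537.8, 210. ]), array([90.1, 70.4]), np.float64(-0.2329)) 8122
stage 0.78 [175.2, 145.5, 476.0, 284.7] zmed 0.025
(array([522.8, 142. ]), array([259.2, 121.9]), np.float64(-0.2236)) 25669
```

View pics/w1.png

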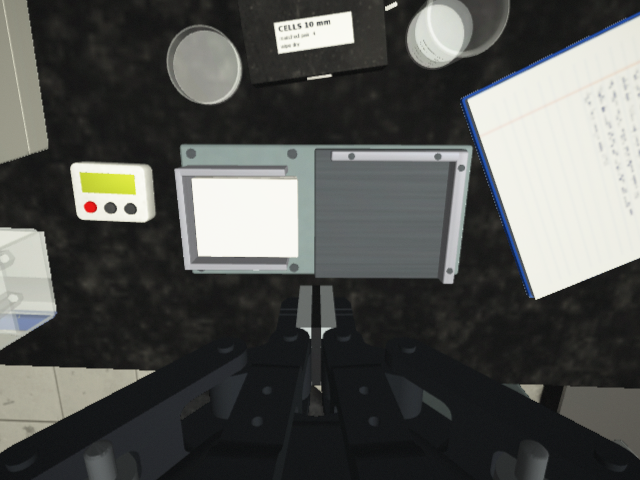

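The wrist view shows the plate at about (245,217) px inside the magazine and the landing free. Plate centre is about (0.5385, 0.2095) and its top is at z = 0.034, as expected. I'll go above its centre and come down near it.

Emit:
move_arm:
  series:
    - [[-0.2,-6.9,5],[0,0,0],0]
    - [[-0.2,-6.9,5],[0,0,0],0]
    - [[-0.2,-6.9,10],[0,0,0],0]
    - [[-0.2,-6.9,14],[0,0,0],0]
    - [[-0.2,-6.9,15],[0,0,0],0]
    - [[-0.2,-6.9,15.3],[0,0,0],0]
    - [[-0.2,-6.9,15.3],[0,0,0],0]
    - [[-0.2,-6.9,15.3],[0,0,0],0]
    - [[-0.2,-6.9,15.3],[0,0,0],0]
    - [[-0.2,-6.9,15.3],[0,0,0],0]
    - [[-0.2,-6.9,15.3],[0,0,0],0]
    - [[-0.2,-6.9,15.3],[0,0,0],0]

```text
clock: 3.62
position: [0.5392, 0.2087, 0.0491]
tool_rot: [-3.141, -0.001, -0.228]
force: [0.1, 0.4, -0.2]
grip_width: 0.0
finger_force: 0.0
```

Run:
```python
from h import *
look("w2")
```

```text
3.6667 [0.539  0.2087 0.0489] [-3.1411e+00 -7.0000e-04 -2.2830e-01] [ 0.6  -0.07  0.1 ]
plate_top 0.57 [213.0, 216.5, 414.8, 349.9] zmed 0.0339
(array([540.8, 209.2]), array([90.3, 65.1]), np.float64(-0.2209)) 19520
stage 0.88 [182.4, 153.3, 640.0, 386.5] zmed 0.0248
(array([526.3, 153.7]), array([235.1, 120.9]), np.float64(-0.2269)) 60459
```

Emit:
move_arm:
  series:
    - [[0,0,0.7],[0,0,0],0]
    - [[0,0,1.1],[0,0,0],0]
    - [[0,0,1.3],[0,0,0],0]
    - [[0,0,1.35],[0,0,0],0]
    - [[0,0,1.35],[0,0,0],0]
    - [[0,0,1.35],[0,0,0],0]

```text
clock: 4.27
position: [0.5387, 0.2086, 0.0346]
tool_rot: [3.141, 0.0, -0.228]
force: [0.1, 0.6, -0.5]
grip_width: -0.0001
finger_force: 0.0
```

Emit:
move_arm:
  series:
    - [[0,0,0.05],[0,0,0],0]
    - [[0,0,0.1],[0,0,0],0]
    - [[0,0,0.1],[0,0,0],0]
    - [[0,0,0.1],[0,0,0],0]

```text
clock: 4.6
position: [0.5389, 0.2087, 0.0341]
tool_rot: [-3.141, -0.0, -0.228]
force: [-1.7, 0.5, 5.9]
grip_width: 0.0002
finger_force: 2.8
```

Emit:
move_arm:
  series:
    - [[0,0.1,0.01],[0,0,0],0]
    - [[0,0.3,0.01],[0,0,0],0]
    - [[0,0.6,0.01],[0,0,0],0]
    - [[0,0.9,0.01],[0,0,0],0]
    - [[0,1.1,0.01],[0,0,0],0]
    - [[0,1.2,0.01],[0,0,0],0]
    - [[0,1.2,0.01],[0,0,0],0]
    - [[0,1.2,0.01],[0,0,0],0]

```text
clock: 5.27
position: [0.5364, 0.1969, 0.0341]
tool_rot: [-3.141, -0.001, -0.228]
force: [-0.3, -0.4, 7.2]
grip_width: -0.0
finger_force: 3.4
```

Run:
```python
from h import *
look("w3")
```

```text
5.3167 [0.5364 0.1969 0.0341] [-3.1412e+00 -7.0000e-04 -2.2840e-01] [ 0.79 -0.29  7.34]
plate_top 0.72 [203.9, 225.1, 424.0, 350.2] zmed 0.0339
(array([543. , 196.5]), array([90.4, 55.5]), np.float64(-0.225)) 20042
stage 0.92 [135.8, 157.2, 640.0, 410.6] zmed 0.0249
(array([526.5, 153.8]), array([234.5, 120.6]), np.float64(-0.2276)) 67490
```

View pics/w3.png

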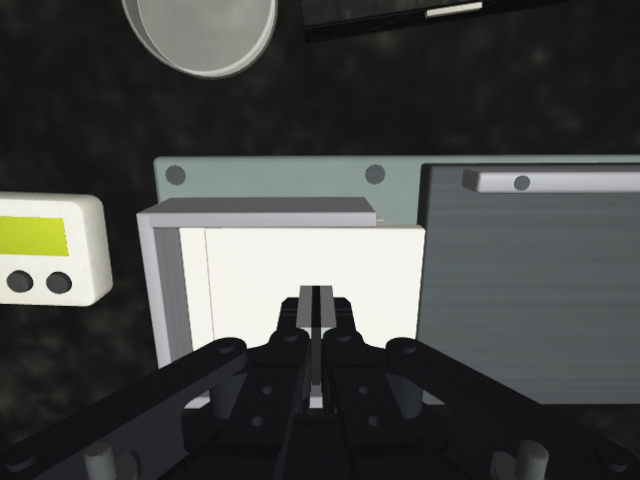

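The plate moved 12 mm with the fingers (px ~205–425 wide), and the strip of middle plate showing behind it has stayed put. I'll continue.

Emit:
move_arm:
  series:
    - [[0,0.2,0],[0,0,0],0]
    - [[0,0.5,0],[0,0,0],0]
    - [[0,0.9,0],[0,0,0],0]
    - [[0,1.3,0],[0,0,0],0]
    - [[0,1.7,0],[0,0,0],0]
    - [[0,2.1,0],[0,0,0],0]
    - [[0,2.5,0],[0,0,0],0]
    - [[0,2.8,0],[0,0,0],0]
    - [[0,3.0,0],[0,0,0],0]
    - [[0,3.0,0],[0,0,0],0]
    - [[0,3.0,0],[0,0,0],0]

```text
clock: 6.33
position: [0.5296, 0.1674, 0.0341]
tool_rot: [-3.141, -0.001, -0.229]
force: [-0.5, -1.5, 6.9]
grip_width: -0.0003
finger_force: 3.6
```

Emit:
move_arm:
  series:
    - [[0,0.2,0],[0,0,0],0]
    - [[0,0.5,0.01],[0,0,0],0]
    - [[0,0.9,0.01],[0,0,0],0]
    - [[0,1.3,0.02],[0,0,0],0]
    - [[0,1.7,0.02],[0,0,0],0]
    - [[0,1.9,0.025],[0,0,0],0]
    - [[0,2.0,0.025],[0,0,0],0]
    - [[0,2.0,0.025],[0,0,0],0]
    - [[0,2.0,0.025],[0,0,0],0]

```text
clock: 7.08
position: [0.5251, 0.148, 0.0338]
tool_rot: [-3.141, -0.001, -0.229]
force: [-0.4, 0.6, 6.8]
grip_width: -0.0001
finger_force: 3.3
```

Run:
```python
from h import *
look("w4")
```

```text
7.1333 [0.5251 0.1481 0.0338] [-3.1413e+00 -7.0000e-04 -2.2850e-01] [0.08 0.57 5.91]
plate_top 0.76 [203.4, 223.6, 423.4, 352.1] zmed 0.0335
(array([531.8, 147.4]), array([90.6, 55.7]), np.float64(-0.2403)) 20324
stage 0.79 [0.0, 153.8, 640.0, 426.7] zmed 0.0253
(array([524., 142.]), array([257.8, 120.2]), np.float64(-0.2274)) 74395
```

View pics/w4.png

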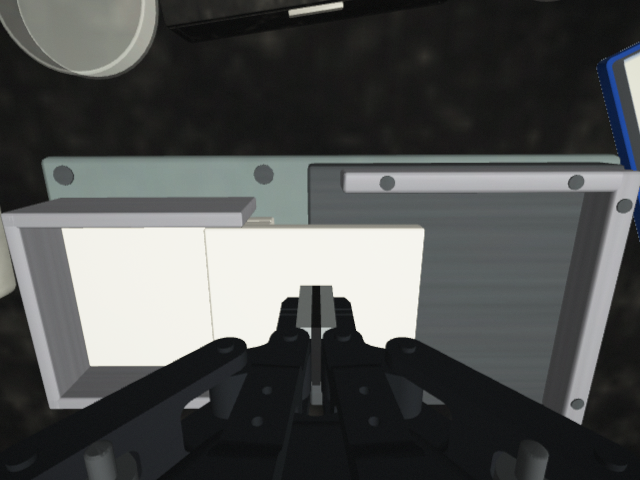

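Emit:
move_arm:
  series:
    - [[0,0.2,0.005],[0,0,0],0]
    - [[0,0.5,0.005],[0,0,0],0]
    - [[0,0.9,0.01],[0,0,0],0]
    - [[0,1.3,0.015],[0,0,0],0]
    - [[0,1.7,0.02],[0,0,0],0]
    - [[0,2.1,0.02],[0,0,0],0]
    - [[0,2.3,0.025],[0,0,0],0]
    - [[0,2.4,0.03],[0,0,0],0]
    - [[0,2.4,0.035],[0,0,0],0]
    - [[0,2.4,0.035],[0,0,0],0]

```text
clock: 8.07
position: [0.5198, 0.1247, 0.0336]
tool_rot: [-3.141, -0.001, -0.229]
force: [-0.0, 0.7, 9.8]
grip_width: 0.0001
finger_force: 4.5
```

Emit:
move_arm:
  series:
    - [[0,0.1,0.01],[0,0,0],0]
    - [[0,0.2,0.01],[0,0,0],0]
    - [[0,0.4,0.02],[0,0,0],0]
    - [[0,0.6,0.02],[0,0,0],0]
    - [[0,0.8,0.03],[0,0,0],0]
    - [[0,1.0,0.035],[0,0,0],0]
    - [[0,1.1,0.035],[0,0,0],0]
    - [[0,1.1,0.035],[0,0,0],0]
    - [[0,1.1,0.035],[0,0,0],0]

```text
clock: 8.82
position: [0.5171, 0.114, 0.0331]
tool_rot: [-3.141, -0.001, -0.228]
force: [0.4, 0.6, 7.7]
grip_width: -0.0003
finger_force: 4.2
```

Run:
```python
from h import *
look("w5")
```

```text
8.8667 [0.5171 0.114  0.0331] [-3.1413e+00 -7.0000e-04 -2.2850e-01] [0.48 0.19 8.22]
plate_top 0.56 [196.8, 224.6, 419.6, 348.7] zmed 0.0329
(array([524.2, 115.8]), array([90.5, 56.8]), np.float64(-0.2276)) 20696
```

View pics/w5.png

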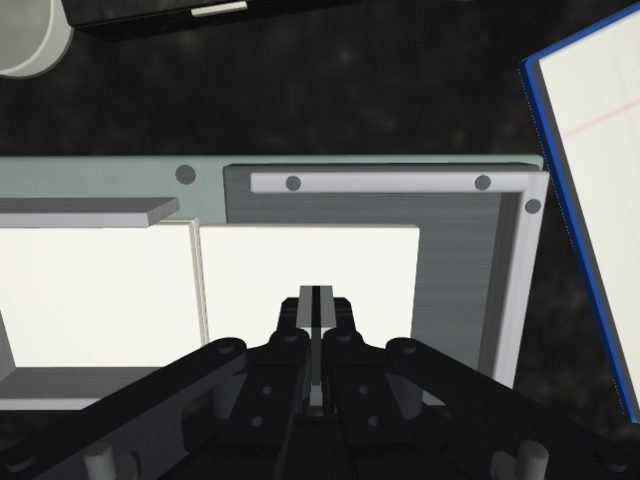

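The plate has left the stack: the middle plate's edge shows at px 200, with the plate at 200–420. I'll head most of the way to the corner, then measure the gaps.

Emit:
move_arm:
  series:
    - [[0.1,0.2,0],[0,0,0],0]
    - [[0.2,0.5,0],[0,0,0],0]
    - [[0.4,0.9,0],[0,0,0],0]
    - [[0.6,1.3,0],[0,0,0],0]
    - [[0.8,1.7,0],[0,0,0],0]
    - [[1.0,2.1,0],[0,0,0],0]
    - [[1.1,2.4,0],[0,0,0],0]
    - [[1.1,2.5,0],[0,0,0],0]
    - [[1.1,2.5,0],[0,0,0],0]
    - [[1.1,2.5,0],[0,0,0],0]

```text
clock: 9.8
position: [0.5223, 0.0869, 0.0331]
tool_rot: [-3.141, -0.001, -0.229]
force: [1.1, -0.5, 8.6]
grip_width: -0.0001
finger_force: 3.9
```

```bash
cat >> h.py <<'E'
def gaps(tag):
    im,w=look(tag)
    yaw=-.226; c=np.array([.5235,.142])
    e=np.array([[np.cos(yaw),np.sin(yaw)],[-np.sin(yaw),np.cos(yaw)]])
    m=bot.trace("wrist","plate_top")[0]["mask"]
    S=(w[...,:2]-c)@e.T*1000; z=w[...,2]*1000
    pl=m&(abs(z-33)<2.5)
    P=S[pl]
    x,y=P[:,0],P[:,1]
    def edge(a,b,lo,hi,q):  # edge coordinate a as a line over b
        bs=np.arange(lo,hi,3.); v=[(b0,np.percentile(a[abs(b-b0)<1.5],q)) for b0 in bs if (abs(b-b0)<1.5).sum()>10]
        v=np.array(v); k=np.polyfit(v[:,0],v[:,1],1); return k,v[:,1].mean().round(2)
    print("far edge x",edge(x,y,y.min()+8,y.max()-8,99.5)," front edge y",edge(y,x,x.max()-45,x.max()-6,.5)," rear",edge(y,x,x.max()-45,x.max()-6,99.5))
    hi=(abs(z-40)<2)&~m
    f=hi&(S[...,0]>43)&(S[...,0]<65)&(S[...,1]<-15)&(S[...,1]>-95)
    g=hi&(S[...,1]<-95)&(S[...,1]>-125)&(S[...,0]<42)&(S[...,0]>0)
    print("fence top x",edge(S[f][:,0],S[f][:,1],-90,-20,.5),"stop top y",edge(S[g][:,1],S[g][:,0],5,40,99.5))
E
python3 - <<'E'
from h import *
gaps("w6")
E
```

```text
9.85 [0.5223 0.0869 0.0331] [-3.1415e+00 -9.0000e-04 -2.2870e-01] [ 0.96 -1.11  8.88]
plate_top 0.59 [202.0, 222.4, 418.5, 348.3] zmed 0.0329
(array([529.2,  88.6]), array([90.5, 56.4]), np.float64(-0.2327)) 20679
stage 0.95 [0.7, 178.3, 486.1, 433.6] zmed 0.025
(array([520.5, 128.8]), array([232.6, 121.1]), np.float64(-0.2235)) 34253
far edge x (array([7.52956245e-03, 4.57785847e+01]), np.float64(45.39))  front edge y (array([ 7.22257057e-03, -9.51337102e+01]), np.float64(-95.0))  rear (array([-0.01090141, -6.30603409]), np.float64(-6.51))
fence top x (array([-4.64415646e-03,  4.91590040e+01]), np.float64(49.42)) stop top y (array([ 3.42131470e-03, -1.04948283e+02]), np.float64(-104.87))
```

View pics/w6.png

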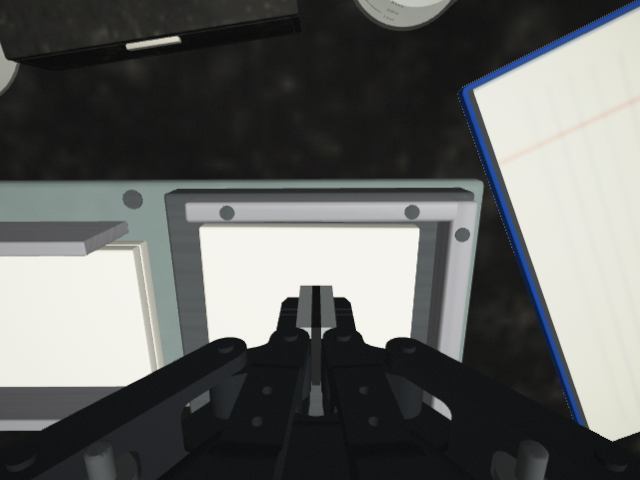

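Gaps are about 4 mm to the fence and about 10 mm to the stop, and the plate is square to within ~0.01 rad. I'll close y first, slowly.

Emit:
move_arm:
  series:
    - [[0.05,0.2,0],[0,0,0],0]
    - [[0.1,0.5,0],[0,0,0],0]
    - [[0.15,0.8,0],[0,0,0],0]
    - [[0.2,0.9,0],[0,0,0],0]
    - [[0.2,0.95,0],[0,0,0],0]
    - [[0.2,1.0,0],[0,0,0],0]
    - [[0.2,1.05,0],[0,0,0],0]
    - [[0.2,1.05,0],[0,0,0],0]
    - [[0.2,1.05,0],[0,0,0],0]

```text
clock: 10.75
position: [0.5219, 0.0769, 0.0331]
tool_rot: [-3.141, -0.001, -0.228]
force: [0.2, 2.8, 7.3]
grip_width: 0.0
finger_force: 3.7
```

Emit:
move_arm:
  series:
    - [[0.05,0.02,0],[0,0,0],0]
    - [[0.1,0.04,0],[0,0,0],0]
    - [[0.15,0.04,0],[0,0,0],0]
    - [[0.18,0.04,0],[0,0,0],0]
    - [[0.21,0.04,0],[0,0,0],0]
    - [[0.24,0.04,0],[0,0,0],0]
    - [[0.24,0.04,0],[0,0,0],0]

```text
clock: 11.33
position: [0.5235, 0.0762, 0.0331]
tool_rot: [-3.141, 0.0, -0.228]
force: [-4.0, 4.1, 12.1]
grip_width: 0.0001
finger_force: 5.9
```

Run:
```python
from h import *
gaps("w7")
```

```text
11.3833 [0.5235 0.0762 0.0331] [-3.1411e+00  2.0000e-04 -2.2780e-01] [-3.12  3.96 11.65]
plate_top 0.77 [195.3, 227.2, 417.7, 350.1] zmed 0.0329
(array([530.1,  78.9]), array([90.6, 54.4]), np.float64(-0.2295)) 19460
stage 0.88 [0.7, 185.5, 463.6, 439.7] zmed 0.0248
(array([521.1, 123.9]), array([223.3, 119.5]), np.float64(-0.2354)) 31760
far edge x (array([-2.96548237e-04,  4.73847376e+01]), np.float64(47.4))  front edge y (array([ 4.95759789e-03, -1.04570254e+02]), np.float64(-104.47))  rear (array([-5.08954947e-03, -1.57945542e+01]), np.float64(-15.9))
fence top x (array([-4.68740555e-04,  4.94820859e+01]), np.float64(49.51)) stop top y (array([ 1.41241694e-03, -1.04953269e+02]), np.float64(-104.92))
```

Emit:
move_arm:
  series:
    - [[0.02,0.02,-0.02],[0,0,0],0]
    - [[0.05,0.03,-0.03],[0,0,0],0]
    - [[0.08,0.03,-0.03],[0,0,0],0]
    - [[0.1,0.03,-0.03],[0,0,0],0]
    - [[0.1,0.03,-0.03],[0,0,0],0]
    - [[0.1,0.03,-0.03],[0,0,0],0]

```text
clock: 12.03
position: [0.5244, 0.0751, 0.0331]
tool_rot: [3.141, 0.0, -0.228]
force: [-3.4, 2.1, 7.4]
grip_width: -0.0002
finger_force: 3.4
```

Emit:
move_arm:
  series:
    - [[0,0,-0.1],[0,0,0],0]
    - [[0,0,-0.4],[0,0,0],0]
    - [[0,0,-1.5],[0,0,0],0]
    - [[0,0,-3],[0,0,0],0]
    - [[-2,0,-5],[0,0,0],0]
    - [[-4,0,-6],[0,0,0],0]
    - [[-6,1,-6],[0,0,0],0]
    - [[-6,1,-6],[0,0,0],0]
    - [[-6,1,-6],[0,0,0],0]
    - [[-6,1,-6],[0,0,0],0]
    - [[-6,1,-6],[0,0,0],0]
    - [[-6,1,-6],[0,0,0],0]

```text
clock: 13.03
position: [0.4644, 0.0791, 0.093]
tool_rot: [-3.141, 0.0, -0.228]
force: [0.5, -0.2, -0.6]
grip_width: -0.0001
finger_force: 0.0
```

Run:
```python
from h import *
gaps("w8")
im=cv2.imread("pics/w8.png"); b=[int(v) for v in bot.trace("wrist","plate_top")[0]["bbox"]]
c=im[max(0,b[1]-40):b[3]+40,max(0,b[0]-60):b[2]+60]; print(c.shape)
k=min(800/c.shape[1],600/c.shape[0]); cv2.imwrite("pics/w8c.png",cv2.resize(c,None,fx=k,fy=k,interpolation=cv2.INTER_CUBIC))
```

```text
13.0833 [0.4642 0.079  0.0929] [-3.1416e+00  1.0000e-04 -2.2840e-01] [ 0.39 -0.13 -0.15]
plate_top 0.67 [138.0, 121.8, 161.6, 239.4] zmed 0.0147
(array([527.8, 167.7]), array([69.3,  1.8]), np.float64(1.3532)) 546
stage 0.58 [1.4, 67.5, 419.1, 286.4] zmed 0.0248
(array([522.5, 141. ]), array([257.7, 121.6]), np.float64(-0.2214)) 35698Traceback (most recent call last):
  File "<stdin>", line 2, in <module>
  File "h.py", line 43, in gaps
    print("far edge x",edge(x,y,y.min()+8,y.max()-8,99.5)," front edge y",edge(y,x,x.max()-45,x.max()-6,.5)," rear",edge(y,x,x.max()-45,x.max()-6,99.5))
                                ~~~~~^^
    return umr_minimum(a, axis, None, out, keepdims, initial, where)
ValueError: zero-size array to reduction operation minimum which has no identity
```

Run:
```python
import numpy as np,cv2
w=np.load("w.npy"); im=cv2.imread("pics/w8.png")
yaw=-.226; c=np.array([.5235,.142]); e=np.array([[np.cos(yaw),np.sin(yaw)],[-np.sin(yaw),np.cos(yaw)]])
S=(w[...,:2]-c)@e.T*1000; z=w[...,2]*1000
reg=(abs(S[...,0]-12)<50)&(abs(S[...,1]+60)<55)
pl=reg&(abs(z-33)<1.5)&(im.min(-1)>200); P=S[pl].astype(np.float32)
print(len(P),cv2.minAreaRect(P),"z",np.median(z[pl]),np.percentile(z[pl],[2,98]))
hi=(abs(z-40)<1.5); f=hi&(abs(S[...,0]-55)<14)&(abs(S[...,1]+55)<35); g=hi&(abs(S[...,1]+112)<14)&(abs(S[...,0]-10)<30)
print("fence",np.percentile(S[f][:,0],[1,99]),"stop",np.percentile(S[g][:,1],[1,99]))
v,u=np.where(reg); a=im[v.min()-10:v.max()+10,u.min()-10:u.max()+10]
k=min(800/a.shape[1],600/a.shape[0]); cv2.imwrite("pics/w8c.png",cv2.resize(a,None,fx=k,fy=k,interpolation=cv2.INTER_CUBIC))
```

```text
20701 ((14.388036727905273, -60.43598556518555), (68.98430633544922, 89.18731689453125), 0.39873558282852173) z 32.926902014027135 [31.72318595 34.1840307 ]
fence [48.99080334 56.79942707] stop [-114.78896173 -105.08454621]Traceback (most recent call last):
  File "<stdin>", line 11, in <module>
ZeroDivisionError: division by zero
```

View pics/w8.png

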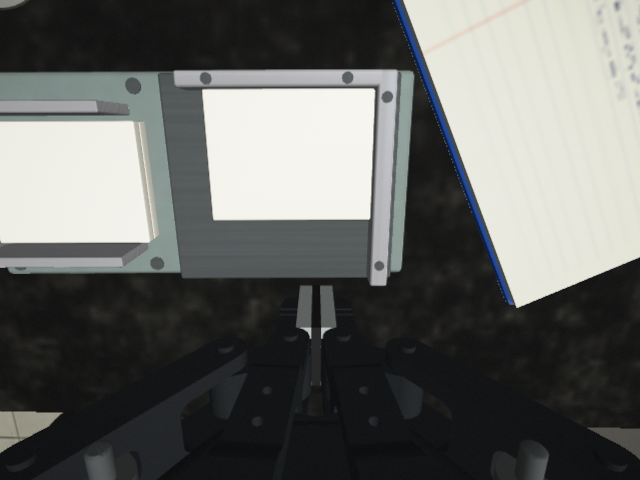

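The plate (203–374, 88–220 px) sits flush against the fence along its top edge and the end stop along its right edge, and the two lower plates are still in the magazine.

```bash
python3 -c "
from workcell import bot
print(bot.job_done())"
```

```text
the job is handed in; nothing more can be done
None
```

The top plate is seated flush in the corner against the end stop and side fence (measured within about 0.2 mm, about 0.007 rad off square), and I've handed the job in at about 13 s; no verdict came back.

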